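# Fit the dust box filter and hold the sprung flap at its mark

### The job

Take the filter panel (the taller panel, with the pleated face) out of the wooden rack, slide it down into the slot in the top of the dust box until it is fully home, without dropping it, and let go of it. Then lift the dust box's sprung flap (it has a bar handle) until the flap's pointer peg is level with the index clip on the quadrant, and finish holding it still there: the flap springs shut if released, so the program ends with the gripper still holding it. Leave the index clip, the plywood offcut and the other things on the bench where they are.

Things in the scene. Friction and masses are not known exactly. Their poses are not given: they have to be found in the camera images.
- filter: filter panel, an upright slab 100 (its x) x 12 (its y) x 110 mm (z): aluminium frame, pale pleated faces; origin at the centre of its underside. It starts upright in either groove of the rack (grooves 40 mm deep, so 70 mm shows) with its x along the grooves. About 0.15 to 0.3 kg. Either way round fits. Grip across its 12 mm thickness near the top edge
- rack: fixed wooden block 140 (x) x 150 (y) x 50 mm with two grooves along its x at y = -35 and +35 mm, each 104 x 16 mm and 40 mm deep; one holds the filter panel, the other a plywood offcut. Origin at the centre of its underside
- dustbox: fixed grey metal dust box, 220 (x) x 320 (y) x 120 mm high; x points away from the robot at yaw 0; origin under its centre. The flap covers the top's left (+y) part, the filter slot is in the right part, the quadrant stands along the flap's left edge up to about 255 mm above the table
- slot_mouth (a point): centre of the filter slot's mouth, in the dust box's top face, 120 mm above the table. The slot is 104 mm along the box's x and 15 mm along its y and goes straight down; its mouth has a 6 mm bevel at 45 degrees all round. Axes are the dust box's
- slot_floor (a point): centre of the slot's floor, 75 mm straight below the mouth; a panel fully home has its origin here and stands 35 mm proud of the box. Axes are the dust box's
- flap (a joint): angle of the flap, rad: 0 shut (level), grows as its front edge rises, stop at 1.3. A spring and its weight push it shut: about 4 N at the bar when it begins to lift, about 6 N at 0.7 rad
- flap_bar (a point): middle of the flap's bar handle, a round steel bar 10 mm thick and 100 mm long along the dust box's y. With the flap shut it is 162 mm above the table, 25 mm out beyond the flap's front edge, and about 32 mm (centre) above the flap's top face, free below. A gripper may take it from above across the bar; the bar turns in the grip as the flap rises
- hinge (a point): middle of the flap's hinge line, which runs along the dust box's y, at the flap's far edge, 126 mm above the table. Shut, the bar's centre is 235 mm towards the box's front (-x) from it and 36 mm above it. Axes are the dust box's
- flap_pointer (a point): tip region of the flap's pointer peg: an 8 mm steel peg sticking out of the flap's left edge, 140 mm from the hinge line; it travels along the inside of the quadrant band
- index (a joint): angle at which the index clip is set, rad, on the same hinge line and zero as the flap: peg and clip are level when joint flap equals this. 0.40 to 0.70. A stiff clip; do not move it
- index_mark (a point): the mark: the point just inside the index clip (a dark steel block 26 x 16 x 8 mm with a thin arm, on the curved steel quadrant band left of the flap), 140 mm from the hinge line, where the pointer peg must be
- offcut: plywood offcut, a bare board 100 x 12 x 64 mm, standing on edge in the other groove of the rack; origin at the centre of its underside. Leave alone
- blank: part-turned wooden bowl, 130 mm across, 55 mm high, right of the dust box; bystander
- collar: steel ring 76 mm across, 22 mm high, lying in front of the dust box; bystander
- waxtin: small metal tin, 66 mm across, 60 mm high, beyond the rack; bystander
- mallet: hammer lying on the table at the robot's right; bystander
- driver: screwdriver lying on the table near the robot, left of centre; bystander
- glue: white bottle 56 mm across, 130 mm high, beyond the rack; bystander
There are look-alikes about, which are no part of the job. What is shaped like the filter but purple or red is not meant.

How it is judged:
By the outcome, as a careful person would: the job done as asked, in the order asked, and still so for the second after the job is handed in, while the arm keeps its last pose, push and grip.
It also fails if it takes over 64 s, if anything falls off the work surface, if the arm or the gripper's body presses on something with over 40 N, if the wrist force passes 120 N, or if a joint passes its speed limit or range.

### The arm

A 6-joint arm with a two-finger parallel gripper is mounted at the origin on the work surface. World frame = base frame: x ahead of the robot, y to its left, z up, the work surface at z = 0. Lengths are in m, angles in degrees, forces in N, time in s.
With the tool pointing down it reaches from about 0.3 to 0.75 m from the base axis. Payload 8.5 kg.
Tool frame: the origin (TCP) lies on the centre line of the jaws, within the pads' length; the fingertips stand 14 mm ahead of it and the grasp point (between the pads) lies 5 mm behind it; z points along the fingers, x is the direction in which the jaws open and shut, and the axes are right-handed (so a half turn about z gives the same grasp; the last joint's range is limited). The gripper opens to 85 mm and grips with 20 to 120 N. Pads are 22 mm wide; open, the fingers measure 114 mm over their backs; the gripper's body (76 mm by 85 mm) begins 54 mm behind the grasp point. The pads swing forward as they close: fully open they stand 13 mm farther back than shut.
Start: joints at [64.899, 21.807, 74.336, -0, 83.858, -12.336], TCP at [0.122, 0.536, 0.245] pointing down, gripper open.
Joint ranges: [-178.18, 178.18], [-50.72, 133.34], [12.68, 142.11], [-81.47, 261.47], [9.98, 163.14], [-165.26, 165.26]. Speed limits (degrees/s): [136.94, 136.94, 180, 180, 180, 180].

### API

Orientations are given as a 3x3 rotation matrix whose columns are the frame's x, y, z axes.
In Python, from rig import * gives the robot as it stands.
- The arm moves only by the shell command python3 -m crank 'ROWS' [FORCE]. ROWS is JSON, one flat list of numbers, 7 for each row, row after row: the turn, a rotation vector about the world's x, y, z in rad, then the shift along the world's x, y, z in m, then the opening in per cent of the stroke, from 0 (shut) to 100 (fully open). A call has 1 to 20 rows; each row shifts and turns the commanded pose from where the row before left it; what a row does not reach is not made up. A row lasts 1/10 s, in which the tool goes at most 50 mm and 8.59 degrees, less where a joint would pass 70% of its speed; a pose out of reach is approached as far as the arm can. A call is refused whole if a number of a shift passes 0.05 or a number of a turn 0.15, either way. A call with a gripper value outside its range is refused whole. The fingers move at their own pace and stop on an object; FORCE is the grip in N (left out, the last holds). Time passes only in rows, so rows that do not move let the fingers close. It gives the time, the measured TCP pose, the force and the opening at its end, in the units of the state.
- observe(): the state, without advancing time (a new reading comes with each control period).
- get_image(name): name is "scene" or "top" or "wrist"; returns a dict with "frame" (384x512x3 uint8, red, green, blue), "fov_y" (degrees; the focal length in pixels is half the picture's height over the tangent of half this angle, whatever the lens; pixels are square), "cx", "cy" (the principal point, pixels), "world_to_cam" (4x4, takes a point from world to camera coordinates). Camera axes: x right, y up, looking along -z (the intrinsics and any distortion apply to the point x, -y, -z); pixel columns grow to the right and rows downward; lengths in m; the calibration is good to about 2 mm. A picture is of the moment at which its call begins. There is no depth.
- close_job(): hands the job in, once; it reports no verdict.
The state is a dict: "time_s": time; "q": joint angles; "qvel": joint speeds; "joint_efforts": joint torques, N m; "position": TCP position; "tool_rot": TCP orientation; "ft_force": force on the tool from outside, world axes, zero at the start; "wrist_torque": the same for the moment, N m; "grip_width": finger opening in m.
Only numpy, scipy, OpenCV 4.12 (cv2) and the standard library are available. Lean on these libraries where they do the work, as an engineer would, in place of code of your own. Each camera call takes 0.05 s, during which the arm holds its last target. There are 200 camera calls.

## Working session

There is one attempt and no reset: what is moved stays moved. The work goes in short steps, Python scripts to look and compute and a shell command to move; the robot and the scene stay as the last step left them, time stands still between calls to the robot, and variables do not carry over. Pictures are saved under pics/ and viewed, about 8 in all and at most 12, crops included, and the job is handed in when it is done.

```bash
mkdir -p pics; ls
cat > h.py <<'E'
from rig import *
import numpy as np, cv2, json
def K(im):
    f=192/np.tan(np.radians(im["fov_y"])/2); return f,im["cx"],im["cy"]
def proj(im,P):
    P=np.atleast_2d(P); c=(np.c_[P,np.ones(len(P))]@np.array(im["world_to_cam"]).T)[:,:3]
    f,cx,cy=K(im); return np.c_[cx+f*c[:,0]/-c[:,2], cy-f*c[:,1]/-c[:,2]]
def ray(im,u,v):
    f,cx,cy=K(im); M=np.array(im["world_to_cam"]); R=M[:3,:3]
    d=R.T@np.array([(u-cx)/f,-(v-cy)/f,-1]); return -R.T@M[:3,3], d/np.linalg.norm(d)
def plane(im,u,v,z):
    o,d=ray(im,u,v); return o+d*(z-o[2])/d[2]
def tri(*obs):
    A=np.zeros((3,3));b=np.zeros(3)
    for im,u,v in obs:
        o,d=ray(im,u,v);Q=np.eye(3)-np.outer(d,d);A+=Q;b+=Q@o
    p=np.linalg.solve(A,b); 
    return p,[float(np.linalg.norm((np.eye(3)-np.outer(ray(i,u,v)[1],ray(i,u,v)[1]))@(p-ray(i,u,v)[0]))) for i,u,v in obs]
def save(im,n): cv2.imwrite("pics/"+n+".png",cv2.cvtColor(im["frame"],cv2.COLOR_RGB2BGR)); np.save("pics/"+n+".npy",im,allow_pickle=True)
def load(n): return np.load("pics/"+n+".npy",allow_pickle=True).item()
E
python3 - <<'E'
from h import *
for n in("scene","top","wrist"):
    im=get_image(n); save(im,n); print(n,im["fov_y"],im["cx"],im["cy"],[k for k in im]); print(np.round(im["world_to_cam"],3).tolist())
a=[cv2.imread(f"pics/{n}.png") for n in("scene","top")]
s=observe(); print(s["position"],s["ft_force"],s["grip_width"],s["time_s"])
E
```

```text
pics
scene 51.060071061805516 256.8934376234179 187.81822137856278 ['frame', 'fov_y', 'cx', 'cy', 'world_to_cam']
[[-0.87, 0.492, 0.013, 0.473], [-0.365, -0.664, 0.652, 0.113], [0.33, 0.563, 0.758, -1.425], [0.0, 0.0, 0.0, 1.0]]
top 44.61120717176051 252.1229006370839 198.58343304769102 ['frame', 'fov_y', 'cx', 'cy', 'world_to_cam']
[[0.019, -1.0, -0.004, -0.011], [0.996, 0.019, 0.088, -0.562], [-0.088, -0.006, 0.996, -1.6], [0.0, 0.0, 0.0, 1.0]]
wrist 61.944947468255265 253.4451990723649 193.77981489308382 ['frame', 'fov_y', 'cx', 'cy', 'world_to_cam']
[[0.22, 0.976, -0.001, -0.55], [-0.941, 0.212, -0.263, 0.035], [-0.256, 0.059, 0.965, -0.377], [0.0, 0.0, 0.0, 1.0]]
[0.1214405  0.53621187 0.24487721] [-0.35862605  0.3567593  -0.48535995] 0.08545081825331001 0.15
```

View pics/scene.png

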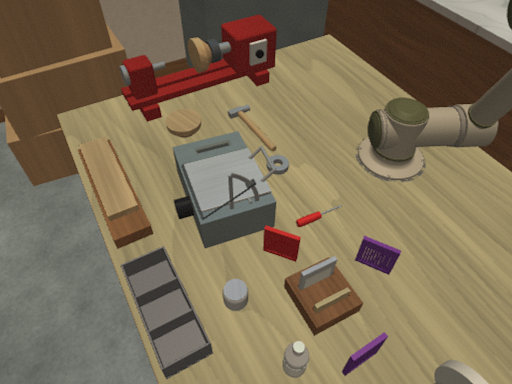

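View pics/top.png

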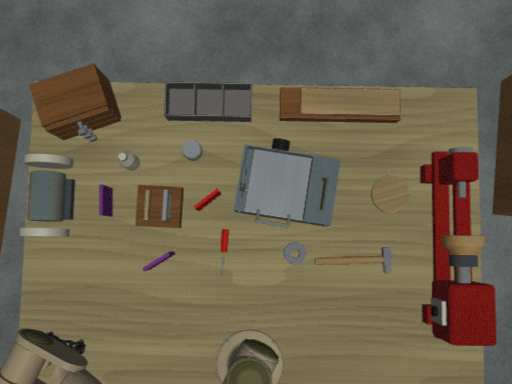

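Scene: the dust box is at about (225,185), the rack at (323,295), and the pale filter stands upright in the rack at (318,272). Top: the rack is at (160,206), the filter at (166,205), the offcut at (147,205), the box at (287,186), the slot at (323,193) and the bar at (274,221).

Run:
```python
from h import *
t,s=load("top"),load("scene")
def crop(im,x0,x1,y0,y1,w,h): return cv2.resize(cv2.cvtColor(im["frame"],6-1)[y0:y1,x0:x1] if 0 else im["frame"][y0:y1,x0:x1,::-1],(w,h),interpolation=cv2.INTER_CUBIC)
a=crop(t,130,190,180,235,400,300*55//45 if 0 else 300); 
A=np.hstack([crop(t,125,195,180,232,400,300),crop(s,270,370,245,320,400,300)])
B=np.hstack([crop(t,225,345,140,230,400,300),crop(s,165,285,130,220,400,300)])
cv2.imwrite("pics/c1.png",np.vstack([A,B]))
for n,u,v,z in [("filt",166,204,.12),("offc",147,205,.07),("slot",323,193,.12),("bar",274,222,.162)]: print(n,plane(t,u,v,z))
```

```text
filt [0.53070116 0.28038264 0.12      ]
offc [0.52977982 0.35389806 0.07      ]
slot [ 0.57647054 -0.2318454   0.12      ]
bar [ 0.47702043 -0.07138897  0.162     ]
```

View pics/c1.png

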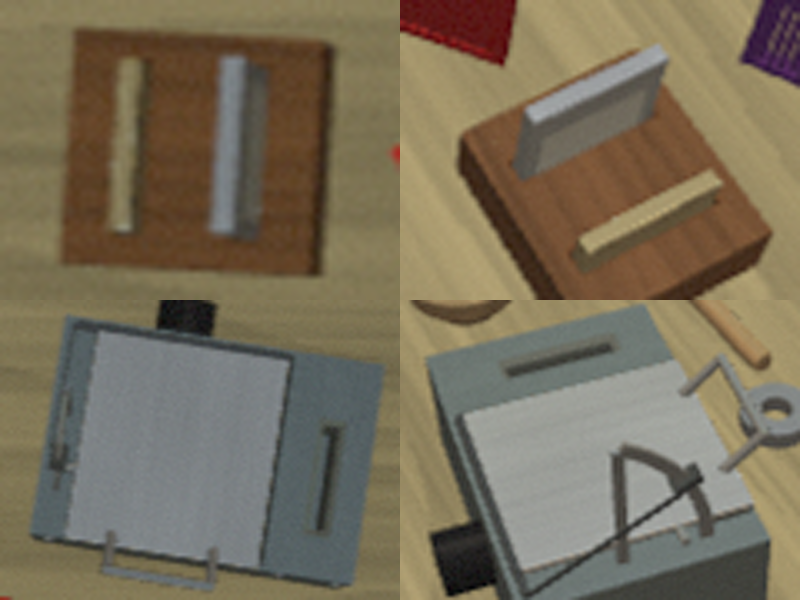

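Run:
```python
from h import *
t,s=load("top"),load("scene")
k=70/400;T1=lambda x,y:(t,125+x*k,180+y*52/300); S1=lambda x,y:(s,270+x/4,245+y/4)
T2=lambda x,y:(t,225+x*.3,140+y*.3); S2=lambda x,y:(s,165+x*.3,130+y*.3)
P={"f+":tri(T1(233,57),S1(130,112)),"f-":tri(T1(223,235),S1(260,52)),
"s+":tri(T2(331,127),S2(108,71)),"s-":tri(T2(320,231),S2(213,47)),
"b+":tri(T2(107,269),S2(365,132)),"b-":tri(T2(212,286),S2(320,58)),
"corner far right":tri(T2(383,66),S2(28,57)),"corner near left":tri(T2(32,238),S2(366,241)),
"clip":tri(T2(58,163),S2(285,178))}
for n,(p,e) in P.items(): print(n,np.round(p,4),np.round(e,4))
for a,b in(("f+","f-"),("s+","s-"),("b+","b-")):
    d=P[a][0]-P[b][0];print(a,np.linalg.norm(d),np.degrees(np.arctan2(d[1],d[0])),(P[a][0]+P[b][0])/2)
o=observe();print(np.round(o["tool_rot"],3).tolist())
```

```text
f+ [0.577  0.2834 0.1179] [0.0004 0.0004]
f- [0.477  0.286  0.1108] [0.0009 0.0009]
s+ [ 0.6264 -0.2368  0.1127] [0.0002 0.0002]
s- [ 0.5224 -0.2268  0.1054] [0.0018 0.0018]
b+ [ 0.4791 -0.0171  0.1581] [0.0014 0.0014]
b- [ 0.4654 -0.1177  0.1555] [0.0008 0.0008]
corner far right [ 0.687  -0.2869  0.1168] [0.0009 0.0009]
corner near left [0.5138 0.0547 0.1062] [0.0028 0.0028]
clip [0.5787 0.0284 0.197 ] [0.0025 0.0025]
f+ 0.10026747394284082 -1.4921871961947166 [0.52697309 0.28472565 0.11433362]
s+ 0.10470914234109659 -5.510069367154486 [ 0.57443443 -0.23176683  0.10906819]
b+ 0.10158716777555685 82.24332459365719 [ 0.47228112 -0.06737958  0.15679324]
[[0.221, 0.975, -0.0], [0.975, -0.221, -0.001], [-0.001, -0.0, -1.0]]
```

The measured heights and lengths match the given sizes (filter top about 115 mm high and 100 mm long, slot 104 mm, bar 157 mm). I'll move above the filter and look with the wrist camera.

```bash
python3 -m crank '[0,0,0.019,0.0405,-0.0253,0,100, 0,0,0.019,0.0405,-0.0253,0,100, 0,0,0.019,0.0405,-0.0253,0,100, 0,0,0.019,0.0405,-0.0253,0,100, 0,0,0.019,0.0405,-0.0253,0,100, 0,0,0.019,0.0405,-0.0253,0,100, 0,0,0.019,0.0405,-0.0253,0,100, 0,0,0.019,0.0405,-0.0253,0,100, 0,0,0.019,0.0405,-0.0253,0,100, 0,0,0.019,0.0405,-0.0253,0,100, 0,0,0,0,0,0,100, 0,0,0,0,0,0,100]' 40
python3 - <<'E'
from h import *
im=get_image("wrist"); save(im,"w1"); o=observe(); print(o["position"],o["q"],np.round(o["tool_rot"],3).tolist())
M=np.array(im["world_to_cam"]);print(-M[:3,:3].T@M[:3,3])
print(proj(im,[[.577,.2834,.118],[.477,.286,.115]]))
E
```

```text
time_s: 1.35
position: [0.5269, 0.2827, 0.2446]
tool_rot: [[0.035, 0.999, -0.001], [0.999, -0.035, -0.0], [-0.0, -0.001, -1.0]]
ft_force: [-0.6, 0.1, 0.7]
grip_width: 0.0855
[0.52617448 0.28342579 0.24493983] [ 1.69646385e+01  2.67069846e+01  6.63332796e+01  1.52139079e-02
  8.70196683e+01 -7.11340797e+01] [[0.033, 0.999, -0.001], [0.999, -0.033, -0.0], [-0.0, -0.001, -1.0]]
[0.46100183 0.28479531 0.37284615]
[[256.26396859 246.07447724]
 [255.56040038 127.84701399]]
```

View pics/w1.png

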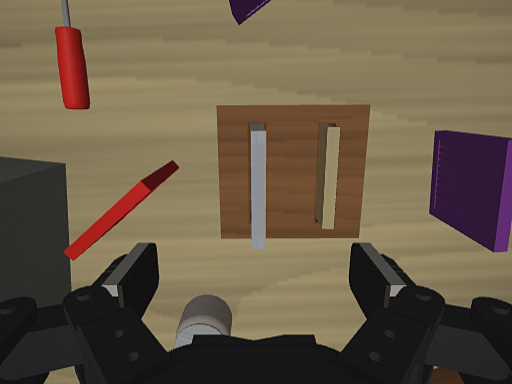

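The filter's top face runs from (258,130) to (259,249). The rack is around it at (295,172) and the offcut at (330,175).

Run:
```python
from h import *
im=load("w1"); f=im["frame"].astype(int); sub=f[100:265,225:300]
m=((sub[...,2]>sub[...,0]+5)&(sub[...,2]>110)).astype(np.uint8)
c=max(cv2.findContours(m,0,1)[0],key=cv2.contourArea); r=cv2.minAreaRect(c); b=cv2.boxPoints(r)+[225,100]; print(r,b.tolist(),cv2.contourArea(c))
b=b[np.argsort(b[:,1])]; n,fa=b[:2].mean(0)+.5,b[2:].mean(0)+.5
t=load("top");k=70/400
for p,(x,y) in((n,(223,235)),(fa,(233,57))):
    print(plane(im,*p,.12),tri((im,*p),(t,125+x*k,180+y*52/300)))
print(np.degrees(np.arctan2(*(plane(im,*fa,.12)-plane(im,*n,.12))[[1,0]])))
# rack corners
for u,v in((218,105.5),(370,105),(359,238),(222,238)): print(plane(im,u,v,.05))
```

```text
((33.0, 89.5), (117.0, 14.0), 90.0) [[251.0, 131.0], [265.0, 131.0], [265.0, 248.0], [251.0, 248.0]] 1515.0
[0.47955374 0.28817324 0.12      ] (array([0.47851276, 0.28794859, 0.1063372 ]), [0.0020778467664986887, 0.0020778467664986965])
[0.5784122  0.28525971 0.12      ] (array([0.57772611, 0.28405876, 0.11982021]), [0.0013888668533925577, 0.001388866853392675])
-1.6881199381754715
[0.45848197 0.25046319 0.05      ]
[0.46298025 0.3982387  0.05      ]
[0.60220664 0.39489795 0.05      ]
[0.59718858 0.24611879 0.05      ]
```

```bash
python3 -m crank '[0,0,0,0.0025,0.0035,-0.045,100, 0,0,0,0,0,-0.045,100, 0,0,0,0,0,-0.03,100, 0,0,0,0,0,-0.017,60, 0,0,0,0,0,0,30, 0,0,0,0,0,0,0, 0,0,0,0,0,0,0, 0,0,0,0,0,0,0, 0,0,0,0,0,0,0]' 70
```

```text
time_s: 2.3
position: [0.5295, 0.2871, 0.1098]
tool_rot: [[0.033, 0.999, 0.003], [0.999, -0.033, 0.001], [0.001, 0.003, -1.0]]
ft_force: [0.0, -0.4, 6.0]
grip_width: 0.0106
```

```bash
python3 -m crank '[0,0,0,0,0,0.01,0, 0,0,0,0,0,0.02,0, 0,0,0,0,0,0.03,0, 0,0,0,0,0,0.04,0, 0,0,0,0,0,0.05,0, 0,0,0,0,0,0.05,0, 0,0,0,0,0,0.05,0, 0,0,0,0,0,0.04,0,0,0,0,0,0,0,0]'
```

```text
time_s: 3.2
position: [0.5291, 0.2869, 0.405]
tool_rot: [[0.033, 0.999, 0.011], [0.999, -0.033, 0.003], [0.004, 0.011, -1.0]]
ft_force: [-0.4, -0.4, -1.5]
grip_width: 0.0103
```

```bash
python3 -m crank '[0,0,-0.0096,0.004,-0.037,0,0, 0,0,-0.0096,0.004,-0.037,0,0, 0,0,-0.0096,0.004,-0.037,0,0, 0,0,-0.0096,0.004,-0.037,0,0, 0,0,-0.0096,0.004,-0.037,0,0, 0,0,-0.0096,0.004,-0.037,0,0, 0,0,-0.0096,0.004,-0.037,0,0, 0,0,-0.0096,0.004,-0.037,0,0, 0,0,-0.0096,0.004,-0.037,0,0, 0,0,-0.0096,0.004,-0.037,0,0, 0,0,-0.0096,0.004,-0.037,0,0, 0,0,0,0,0,0,0, 0,0,0,0,0,0,0]'
python3 - <<'E'
from h import *
im=get_image("wrist"); save(im,"w2")
cv2.imwrite("pics/w2b.png",cv2.resize(im["frame"][:,:,::-1],(800,600),interpolation=cv2.INTER_CUBIC))
E
```

```text
time_s: 4.5
position: [0.5727, -0.1205, 0.3975]
tool_rot: [[0.139, 0.99, -0.002], [0.99, -0.139, 0.001], [0.001, -0.002, -1.0]]
ft_force: [0.4, 0.2, -2.3]
grip_width: 0.0105
```

View pics/w2b.png

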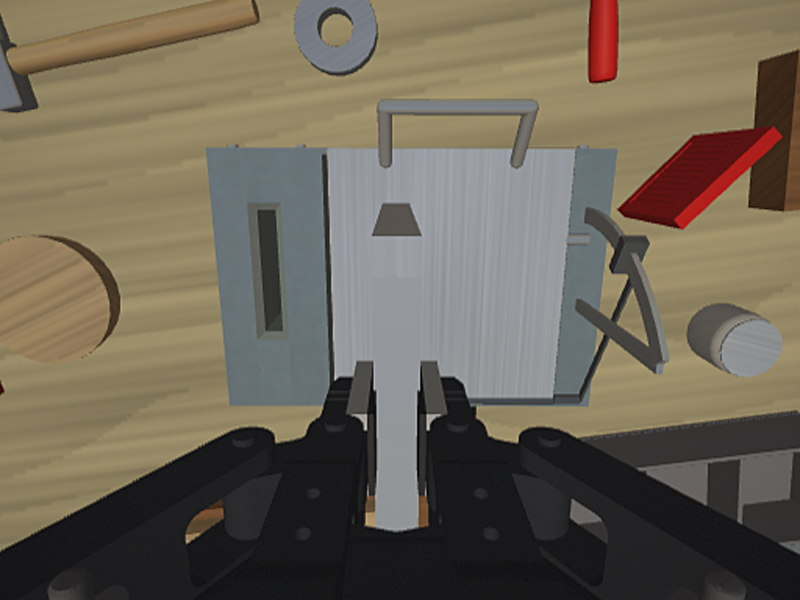

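The slot's bevel outline spans (248,203) to (288,339), the bar runs (380,106) to (537,106), the clip is at (629,252) and the peg at (578,239), all in the 800x600 frame. The filter hangs straight in the jaws.

Run:
```python
from h import *
im=load("w2");t,s=load("top"),load("scene");k=1.5625
T2=lambda x,y:(t,225+x*.3,140+y*.3); S2=lambda x,y:(s,165+x*.3,130+y*.3); W=lambda x,y:(im,x/k,y/k)
c=[(248,203),(280,203),(288,338),(258,339)]
# refine corners on the gray image via bevel/box top contrast
P=np.array([plane(*W(x,y),.12) for x,y in c]);print(np.round(P,4),P.mean(0))
near=(P[0]+P[1])/2;far=(P[2]+P[3])/2;d=far-near;print(np.linalg.norm(d),np.degrees(np.arctan2(d[1],d[0])))
a,b=plane(*W(207,148),.12),plane(*W(230,405),.12);print("right edge",np.linalg.norm(b-a),np.degrees(np.arctan2(*(b-a)[[1,0]])))
a,b=plane(*W(230,405),.12),plane(*W(588,405),.12);print("far edge",np.linalg.norm(b-a),np.degrees(np.arctan2(*(b-a)[[1,0]])))
print("slot tri",tri(T2(325.5,179),S2(160.5,59),W(268.5,271)))
for n,q in(("b+",tri(T2(107,269),S2(365,132),W(537,106))),("b-",tri(T2(212,286),S2(320,58),W(380,106))),("clip",tri(T2(58,163),S2(285,178),W(629,245)))):print(n,q)
print(plane(*W(380,106),.162),plane(*W(537,106),.162))
o=observe();print(o["position"],np.degrees(np.arctan2(-o["tool_rot"][0][0],o["tool_rot"][1][0])))
```

```text
[[ 0.5184 -0.2318  0.12  ]
 [ 0.5219 -0.2065  0.12  ]
 [ 0.6346 -0.2223  0.12  ]
 [ 0.6319 -0.2479  0.12  ]] [ 0.57667446 -0.22714384  0.12      ]
0.11420029771862358 -8.030787979578323
right edge 0.21865476058429578 -8.24495311365398
far edge 0.318823185644643 82.01844391543126
slot tri (array([ 0.57544359, -0.23076943,  0.10998791]), [0.0014186798861208893, 0.0008765031914558975, 0.0014716057316891337])
b+ (array([ 0.48044488, -0.01385355,  0.16320537]), [0.004032939135952708, 0.0013427492878626112, 0.0030761780282715645])
b- (array([ 0.46550181, -0.11708577,  0.15614165]), [0.001184518689768178, 0.0005886506312943245, 0.0006656309968192952])
clip (array([0.57840202, 0.03053216, 0.20039811]), [0.0023128531523678793, 0.003862206459261888, 0.0027142880100761487])
[ 0.46602661 -0.11635888  0.162     ] [ 0.480801 -0.010368  0.162   ]
[ 0.57276327 -0.11966833  0.39795734] -7.925370546464566
```

```bash
python3 -m crank '[0,0,0,0.0035,-0.0385,0,0, 0,0,0,0,-0.035,-0.015,0, 0,0,0,0,-0.035,-0.04,0, 0,0,0,0,0,-0.05,0, 0,0,0,0,0,-0.04,0, 0,0,0,0,0,0,0,0,0,0,0,0,0,0]'
python3 - <<'E'
from h import *
im=get_image("wrist"); save(im,"w3"); t=get_image("top"); save(t,"t3");s=get_image("scene"); save(s,"s3")
w=cv2.resize(im["frame"][70:370,156:356,::-1],(400,600),interpolation=cv2.INTER_CUBIC)
s=cv2.resize(s["frame"][120:220,175:275,::-1],(400,400),interpolation=cv2.INTER_CUBIC)
cv2.imwrite("pics/w3b.png",np.hstack([w,np.vstack([s,np.zeros((200,400,3),np.uint8)])]))
c,_=None,None
print(observe()["position"])
E
```

```text
time_s: 5.25
position: [0.5771, -0.2257, 0.2574]
tool_rot: [[0.137, 0.991, 0.001], [0.991, -0.137, -0.001], [-0.0, 0.001, -1.0]]
ft_force: [-0.1, -0.8, 0.0]
grip_width: 0.0107
[ 0.5774332  -0.22640513  0.25876566]
```

View pics/w3b.png

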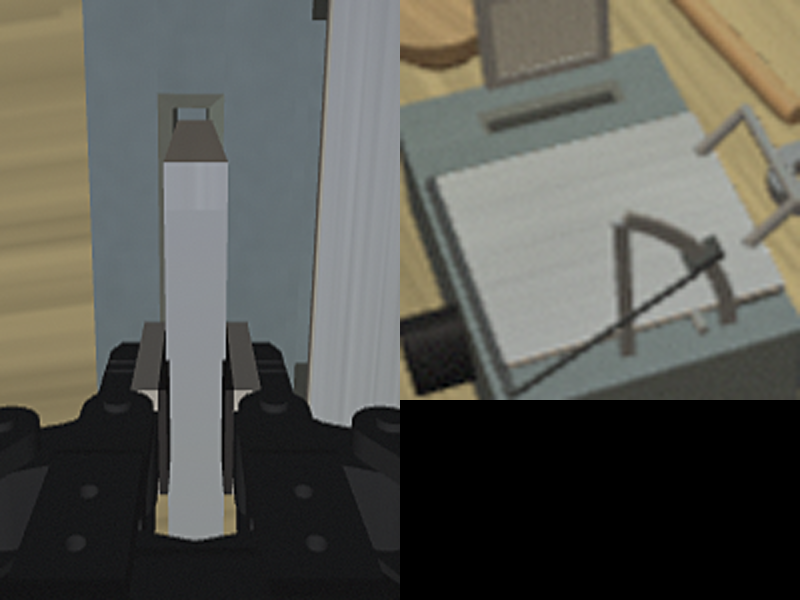

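Run:
```python
from h import *
im=load("w3")
g=lambda x,y,z:plane(im,156+x/2,70+y/2,z)
y=np.radians(-8);R=np.array([[np.cos(y),-np.sin(y)],[np.sin(y),np.cos(y)]])
f=g(194.5,120,.159); s=g(191.2,94,.12); s2=g(158,94,.12);s3=g(224,94,.12)
print("filter near bottom",f,"bevel near edge",s,np.linalg.norm(s3-s2))
fc=f[:2]+R@[.05,0]; sc=s[:2]+R@[.058,0]; print(fc,sc,sc-fc, R.T@(sc-fc))
q=g(194.5,160,.269);print("filter near top",q)
```

```text
filter near bottom [ 0.52727266 -0.21905133  0.159     ] bevel near edge [ 0.51960795 -0.21936733  0.12      ] 0.026641775475645328
[ 0.57678606 -0.22600999] [ 0.57704349 -0.22743937] [ 0.00025744 -0.00142938] [ 0.00045386 -0.00137964]
filter near top [ 0.52663533 -0.21890447  0.269     ]
```

```bash
python3 -m crank '[0,0,0,0.0003,-0.0014,-0.02,0, 0,0,0,0,0,-0.015,0, 0,0,0,0,0,-0.01,0, 0,0,0,0,0,-0.01,0, 0,0,0,0,0,0,0]'
```

```text
time_s: 5.9
position: [0.5767, -0.2278, 0.2002]
tool_rot: [[0.138, 0.99, -0.001], [0.99, -0.138, 0.001], [0.0, -0.001, -1.0]]
ft_force: [0.0, -1.1, -1.4]
grip_width: 0.0107
```

```bash
python3 -m crank '[0,0,0,0,0,-0.012,0, 0,0,0,0,0,-0.012,0, 0,0,0,0,0,-0.012,0, 0,0,0,0,0,-0.010,0, 0,0,0,0,0,-0.004,0, 0,0,0,0,0,0,0,0,0,0,0,0,0,0]'
```

```text
time_s: 6.6
position: [0.577, -0.2281, 0.151]
tool_rot: [[0.138, 0.99, 0.001], [0.99, -0.138, -0.0], [-0.0, 0.001, -1.0]]
ft_force: [0.3, 0.0, -1.8]
grip_width: 0.0108
```

```bash
python3 -m crank '[0,0,0,0,0,-0.003,0, 0,0,0,0,0,-0.002,0, 0,0,0,0,0,0,0]'
```

```text
time_s: 6.9
position: [0.5767, -0.2279, 0.1455]
tool_rot: [[0.138, 0.99, -0.0], [0.99, -0.138, 0.0], [0.0, -0.0, -1.0]]
ft_force: [0.7, -0.6, -1.1]
grip_width: 0.0107
```

```bash
python3 -m crank '[0,0,0,0,0,-0.0015,0, 0,0,0,0,0,-0.0015,0, 0,0,0,0,0,0,0]'
```

```text
time_s: 7.2
position: [0.5768, -0.2281, 0.1448]
tool_rot: [[0.138, 0.99, 0.002], [0.99, -0.138, -0.001], [-0.001, 0.002, -1.0]]
ft_force: [-5.8, 2.1, 11.6]
grip_width: 0.0108
```

```bash
python3 -m crank '[0,0,0,0,0,-0.0007,0, 0,0,0,0,0,0,0, 0,0,0,0,0,0,30, 0,0,0,0,0,0,30, 0,0,0,0,0,0,30, 0,0,0,0,0,0,30, 0,0,0,0,0,0.02,30,0,0,0,0,0,0.04,30,0,0,0,0,0,0.05,30,0,0,0,0,0,0.05,50,0,0,0,0,0,0.04,100,0,0,0,0,0,0,100,0,0,0,0,0,0,100]'
python3 - <<'E'
from h import *
im=get_image("wrist"); save(im,"w4"); t=get_image("top"); save(t,"t4");s=get_image("scene"); save(s,"s4")
w=im["frame"][0:330,100:500,::-1]
w=cv2.resize(w,(480,396)); s=cv2.resize(s["frame"][120:220,175:275,::-1],(320,320),interpolation=cv2.INTER_CUBIC)
c=np.zeros((396,800,3),np.uint8);c[:,:480]=w;c[:320,480:]=s;cv2.imwrite("pics/w4b.png",c)
o=observe();print(o["position"],o["grip_width"],o["ft_force"])
E
```

```text
time_s: 8.5
position: [0.5769, -0.228, 0.3421]
tool_rot: [[0.138, 0.99, 0.001], [0.99, -0.138, -0.0], [-0.0, 0.001, -1.0]]
ft_force: [0.4, -0.6, -0.2]
grip_width: 0.0817
[ 0.57662039 -0.22784034  0.34019796] 0.08537372597974595 [-0.03793807  0.22264334  1.00909161]
```

View pics/w4b.png

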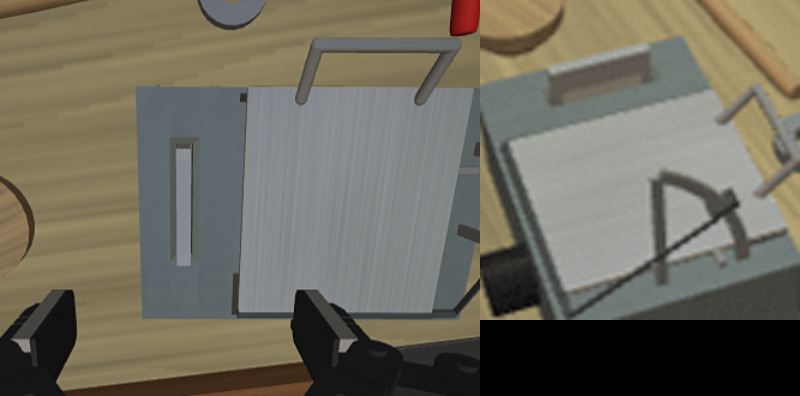

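The filter stands in the slot at about (183,205) with an even proud part in the scene view. The bar ends are at (316,44) and (460,44) in the wrist part.

Run:
```python
from h import *
im2,im4,t=load("w2"),load("w4"),load("top");k=1.5625
A=[(im2,380/k,106/k),(im4,100+316/1.2,44/1.2)];B=[(im2,537/k,106/k),(im4,100+460/1.2,44/1.2)]
a,b=tri(*A),tri(*B);print(a,b,(a[0]+b[0])/2)
print("mid@.162 w4",(plane(*A[1],.162)+plane(*B[1],.162))/2,"w2",(plane(*A[0],.162)+plane(*B[0],.162))/2)
# seated filter top: two wrist views not available; size check
n=plane(im4,100+183/1.2,149/1.2,.155);f=plane(im4,100+183.5/1.2,266/1.2,.155);print("filter top",n,f,np.linalg.norm(f-n))
```

```text
(array([ 0.46651927, -0.11630307,  0.16600114]), [3.7131471107152374e-05, 3.7131471107036514e-05]) (array([ 0.48064318, -0.01045922,  0.16229452]), [0.00017933851931007527, 0.0001793385193100335]) [ 0.47358123 -0.06338115  0.16414783]
mid@.162 w4 [ 0.47320147 -0.06260802  0.162     ] w2 [ 0.47341381 -0.06336344  0.162     ]
filter top [ 0.52764454 -0.22207719  0.155     ] [ 0.6265949  -0.23539194  0.155     ] 0.09984216296401546
```

```bash
python3 -m crank '[0,0,-0.1428,-0.0095,0.015,0,100, 0,0,-0.1428,-0.0095,0.015,0,100, 0,0,-0.1428,-0.0095,0.015,0,100, 0,0,-0.1428,-0.0095,0.015,0,100, 0,0,-0.1428,-0.0095,0.015,0,100, 0,0,-0.1428,-0.0095,0.015,0,100, 0,0,-0.1428,-0.0095,0.015,0,100, 0,0,-0.1428,-0.0095,0.015,0,100, 0,0,-0.1428,-0.0095,0.015,0,100, 0,0,-0.1428,-0.0095,0.015,0,100, 0,0,-0.1428,-0.0085,0.015,0,100, 0,0,0,0,0,-0.04,60, 0,0,0,0,0,-0.04,50, 0,0,0,0,0,0,50, 0,0,0,0,0,0,50]'
python3 - <<'E'
from h import *
im=get_image("wrist"); save(im,"w5");print(proj(im,[[.4665,-.1163,.163],[.4806,-.0105,.163]]),observe()["position"])
E
```

```text
time_s: 10.15
position: [0.4735, -0.063, 0.2624]
tool_rot: [[0.99, -0.138, -0.001], [-0.138, -0.99, 0.0], [-0.001, -0.0, -1.0]]
ft_force: [0.4, 0.0, 0.9]
grip_width: 0.0428
[[253.47857665 265.25461868]
 [252.72593128 126.55160231]] [ 0.4739689  -0.0632647   0.26339357]
```

View pics/w5.png

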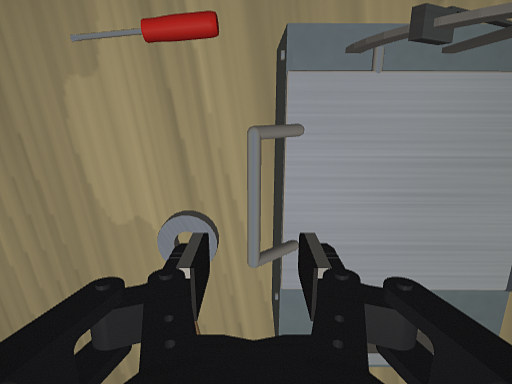

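The bar is at column 254 between rows 126 and 265, as predicted and centred between the fingers. The clip (432,22) and the peg (378,60) are visible too. Descending to grip.

```bash
python3 -m crank '[0,0,0,0,0,-0.04,50, 0,0,0,0,0,-0.04,50, 0,0,0,0,0,-0.025,50, 0,0,0,0,0,0,30, 0,0,0,0,0,0,0, 0,0,0,0,0,0,0, 0,0,0,0,0,0,0, 0,0,0,0,0,0,0]' 40
python3 - <<'E'
from h import *
# index angle estimate; hinge frame from box pose
y=np.radians(-8.0);ex=np.array([np.cos(y),np.sin(y),0]);ey=np.array([-np.sin(y),np.cos(y),0])
bar=np.array([.4735,-.063,.162]);H=bar+.235*ex-[0,0,.036];print("hinge",H)
W=[load("w5"),load("w4"),load("w2"),load("scene")]
k=1.5625
obs=[(W[0],432,22),(W[2],629/k,252/k),(W[3],165+285*.3,130+178*.3)]
for o in (obs,obs[:2]):
    p,e=tri(*o);v=p-H;print("clip block",p,e,"along",v@ex,v[2],v@ey,np.arctan2(v[2],-v@ex),np.hypot(v@ex,v[2]))
pg,e=tri((W[0],378,60),(W[2],578/k,239/k));v=pg-H;print("peg",pg,e,v@ex,v@ey,v[2])
for th in np.arange(0,.66,.05):
    print(round(th,2),(.2377*np.array([-np.cos(th+.152)+np.cos(.152),np.sin(th+.152)-np.sin(.152)])).round(4))
E
```

```text
time_s: 11.0
position: [0.4734, -0.0632, 0.1589]
tool_rot: [[0.99, -0.138, 0.001], [-0.138, -0.99, -0.001], [0.002, 0.001, -1.0]]
ft_force: [-4.6, -0.5, 2.1]
grip_width: 0.0085
hinge [ 0.706213   -0.09570568  0.126     ]
clip block [0.58236497 0.03198667 0.20292055] [0.0006503211319718654, 0.0011210770562141076, 0.001049287515690176] along -0.14041408374233477 0.07692055097393868 0.10921334073144295 0.5011619820276259 0.1601027360020237
clip block [0.58143536 0.03189837 0.20414898] [0.0006984447814772486, 0.0006984447814773885] along -0.14132235671256868 0.07814898025913161 0.1089965221104202 0.5051311843548958 0.16149077875326706
peg [0.58127617 0.02380369 0.1305837 ] [0.0004958070287787138, 0.0004958070287786346] -0.14035343541233286 0.10095847073013087 0.004583702636878878
0.0 [0. 0.]
0.05 [0.0021 0.0117]
0.1 [0.0048 0.0233]
0.15 [0.008  0.0347]
0.2 [0.0118 0.046 ]
0.25 [0.0162 0.057 ]
0.3 [0.0211 0.0678]
0.35 [0.0266 0.0784]
0.4 [0.0326 0.0887]
0.45 [0.039  0.0986]
0.5 [0.046  0.1082]
0.55 [0.0535 0.1175]
0.6 [0.0614 0.1264]
0.65 [0.0697 0.1349]
```

```bash
python3 -m crank '[0,0,0,0.0021,-0.0003,0.0117,0, 0,0,0,0.0027,-0.0004,0.0116,0, 0,0,0,0.0032,-0.0004,0.0114,0, 0,0,0,0.0038,-0.0005,0.0113,0, 0,0,0,0.0044,-0.0006,0.0110,0, 0,0,0,0.0049,-0.0007,0.0108,0, 0,0,0,0.0054,-0.0008,0.0106,0, 0,0,0,0.0059,-0.0008,0.0103,0, 0,0,0,0.0063,-0.0009,0.0099,0, 0,0,0,0,0,0,0,0,0,0,0,0,0,0]'
python3 - <<'E'
from h import *
im=get_image("wrist"); save(im,"w6");s=get_image("scene"); save(s,"s6")
w=cv2.resize(im["frame"][0:300,180:512,::-1],(442,400)); s=cv2.resize(s["frame"][155:230,195:265,::-1],(350,375),interpolation=cv2.INTER_CUBIC)
c=np.zeros((400,800,3),np.uint8);c[:,:442]=w;c[:375,446:796]=s;cv2.imwrite("pics/w6b.png",c)
o=observe();print(o["position"],o["grip_width"],o["ft_force"])
E
```

```text
time_s: 12.1
position: [0.5104, -0.0685, 0.2573]
tool_rot: [[0.99, -0.138, -0.003], [-0.138, -0.99, -0.001], [-0.003, 0.002, -1.0]]
ft_force: [-12.5, -1.7, 0.8]
grip_width: 0.0085
[ 0.51023823 -0.06849317  0.25707709] 0.008657544174906162 [-11.95787112  -1.6141011    1.33725486]
```

View pics/w6b.png

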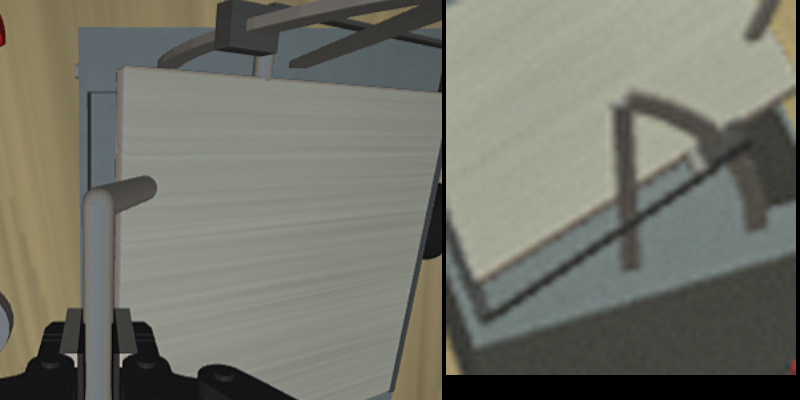

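Scene part: the peg tip (697,160) is just short of the clip (745,140). The wrist part shows the peg (263,65) just ahead of and under the clip (247,27). I'll raise it a little, ease the x push, then compare close up.

```bash
python3 -m crank '[0,0,0,0.0011,-0.0001,0.0027,0, 0,0,0,0.0011,-0.0001,0.0026,0, 0,0,0,0,0,0,0,0,0,0,0,0,0,0]'
python3 - <<'E'
from h import *
im=get_image("wrist"); save(im,"w7");s=get_image("scene"); save(s,"s7")
z=lambda a,x0,y0,w,h,k:cv2.resize(a["frame"][y0:y0+h,x0:x0+w,::-1],(w*k,h*k),interpolation=cv2.INTER_CUBIC)
c=np.zeros((600,800,3),np.uint8)
c[:300,:400]=z(im,320,0,100,75,4)          # wrist x4 @ (320,0)
c[:300,400:]=z(s,220,165,50,37,8)[:296].copy() if 0 else cv2.copyMakeBorder(z(s,220,165,50,37,8),0,4,0,0,0)
c[300:,400:]=cv2.copyMakeBorder(z(load("s4"),220,165,50,37,8),0,4,0,0,0)
c[300:,:400]=cv2.resize(load("w2")["frame"][140:200,350:430,::-1],(400,300),interpolation=cv2.INTER_CUBIC) # w2 x5 @(350,140)
cv2.imwrite("pics/w7b.png",c)
o=observe();print(o["position"],o["ft_force"])
E
```

```text
time_s: 12.6
position: [0.5134, -0.0689, 0.2619]
tool_rot: [[0.99, -0.138, -0.001], [-0.138, -0.99, -0.001], [-0.001, 0.001, -1.0]]
ft_force: [-7.5, -3.4, -4.1]
grip_width: 0.0083
[ 0.5133415  -0.06894259  0.26182488] [-6.42173723 -4.17963091 -3.72070885]
```

View pics/w7b.png

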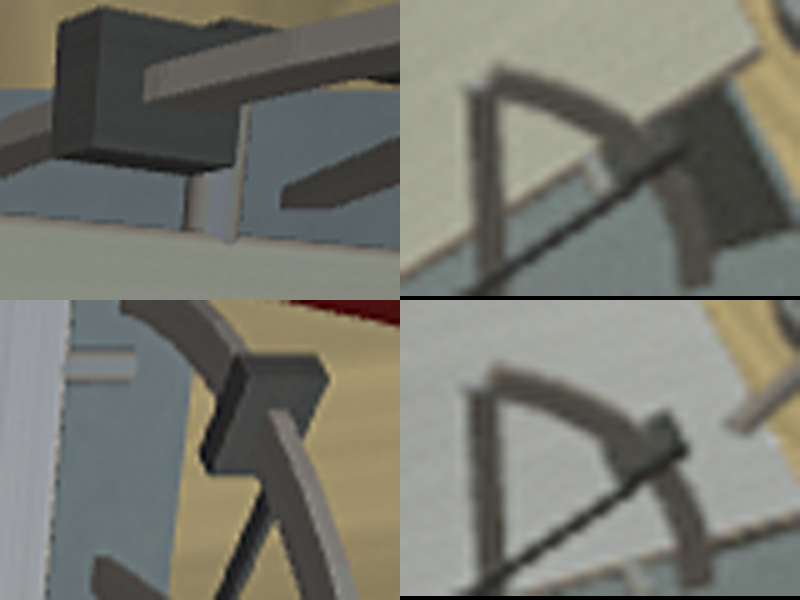

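Top right: the peg (600,175) reaches almost to the clip arm's line below the block (645,147). Top left: the peg (213,205) passes under the clip block. Next, the angles in the box's vertical planes.

Run:
```python
from h import *
y=np.radians(-8.0);ex=np.array([np.cos(y),np.sin(y),0]);ey=np.array([-np.sin(y),np.cos(y),0])
H=np.array([.7062,-.0957,.126]);w2,w5,w7,s4,s7,sc=[load(n) for n in("w2","w5","w7","s4","s7","scene")];k=1.5625
def onL(im,u,v,L):
    o,d=ray(im,u,v);t=(L-(o-H)@ey)/(d@ey);p=o+t*d-H;return np.round([-p@ex,p[2],np.arctan2(p[2],-p@ex),np.hypot(p@ex,p[2])],4)
S=lambda x,y:(220+(x-400)/8,165+y/8)
z=lambda x,y:(320+x/4,y/4)
w=lambda x,y:(350+x/5,140+(y-300)/5)
# arm line: triangulate ends
for n,ob in(("arm pivot end",[(sc,203.2,218.6),(w2,583/k,398/k)]),("arm clip end",[(sc,254.8,183.4),(w2,632/k,272/k)])):
    p,e=tri(*ob);v=p-H;print(n,p.round(4),np.round(e,4),"al",v@ex,"lat",v@ey,"z",v[2])
pt,e=tri((s4,*S(648,288)),(w2,*w(135,362)));v=pt-H;print("peg tip shut",v@ex,v@ey,v[2],e)
pt,e=tri((s7,*S(603,187)),(w7,*z(222,160)));v=pt-H;print("peg now (tip hidden)",v@ex,v@ey,v[2],e)
for L in(.10,.105):
  print(L,"peg0 scene",onL(s4,*S(648,288),L),"peg7 scene",onL(s7,*S(603,187),L))
for L in(.105,.11,.12):
  print(L,"clip centre scene",onL(s7,*S(645,147),L),"arm a",onL(sc,254.8,183.4,L),"arm b",onL(sc,203.2,218.6,L))
# kinematic angle
z0,z1=.1589,.2618
print("kin", np.arcsin((.036+z1-z0)/.2377)-.152, "x:",np.arccos((.235-(.5134-.4734)/np.cos(y))/.2377)-.152)
```

```text
arm pivot end [0.7225 0.023  0.1278] [0.0007 0.0007] al -0.0004048544529702859 lat 0.11979801699409062 z 0.0018295217347736592
arm clip end [0.5845 0.0361 0.2087] [0.0101 0.0101] al -0.13882186808769822 lat 0.1135639269155009 z 0.08268853061102124
peg tip shut -0.1405581637217091 0.11020359374738684 0.004096096522999554 [5.788705116294622e-05, 5.788705116291958e-05]
peg now (tip hidden) -0.12455820589570986 0.10465723336802496 0.05925641394664094 [0.0017888566741715375, 0.00178885667417175]
0.1 peg0 scene [ 0.1444 -0.0095 -0.0654  0.1447] peg7 scene [0.1281 0.052  0.3855 0.1382]
0.105 peg0 scene [ 0.1425 -0.0028 -0.0197  0.1425] peg7 scene [0.1263 0.0582 0.4317 0.139 ]
0.105 clip centre scene [0.1412 0.0723 0.4733 0.1587] arm a [0.1532 0.0674 0.4145 0.1674] arm b [ 0.0024 -0.0176 -1.4381  0.0178]
0.11 clip centre scene [0.1393 0.0784 0.5127 0.1599] arm a [0.1512 0.0735 0.4527 0.1681] arm b [ 0.0015 -0.0109 -1.4347  0.011 ]
0.12 clip centre scene [0.1355 0.0906 0.5894 0.163 ] arm a [0.1472 0.0858 0.5277 0.1703] arm b [-2.0000e-04  2.7000e-03  1.6615e+00  2.7000e-03]
kin 0.47207886835968094 x: 0.4596389380799447
```

```bash
cat > a.py <<'E'
from h import *
y=np.radians(-8.0);ex=np.array([np.cos(y),np.sin(y),0]);ey=np.array([-np.sin(y),np.cos(y),0])
H=np.array([.7062,-.0957,.126])
def onL(im,u,v,L):
    o,d=ray(im,u,v);t=(L-(o-H)@ey)/(d@ey);p=o+t*d-H;return np.array([-p@ex,p[2]])
def onR(im,u,v,r):  # ray meets cylinder about hinge: angle, lateral
    o,d=ray(im,u,v);a=np.array([-(o-H)@ex,(o-H)[2]]);b=np.array([-d@ex,d[2]])
    A,B,C=b@b,a@b,a@a-r*r;t=(-B-np.sqrt(B*B-A*C))/A;p=o+t*d-H;return np.round([np.arctan2(p[2],-p@ex),p@ey],4)
E
python3 - <<'E'
from a import *
w7,w2,w5,s7,s4=[load(n) for n in("w7","w2","w5","s7","s4")]
z=lambda x,y:(320+x/4,y/4)
C=dict(OU=(98,148),OL=(53,157),IU=(237,164),IL=(186,175))
print("block by cylinder r: outer .168/.166, inner .152/.150")
for n,c in C.items():
    for r in((.168,.164) if n[0]=="O" else(.152,.148)): print(n,r,onR(w7,*z(*c),r))
for c in((214,235),(213,205),(211,180)): print("peg",c,onR(w7,*z(*c),.14))
w=lambda x,y:(350+x/5,140+(y-300)/5)
for c in((70,364),(100,364),(135,363)): print("peg shut w2",onR(w2,*w(*c),.14))
print("peg shut w5",onR(w5,378,60,.14))
E
```

```text
block by cylinder r: outer .168/.166, inner .152/.150
OU 0.168 [0.5057 0.1011]
OU 0.164 [0.4796 0.1022]
OL 0.168 [0.4537 0.1015]
OL 0.164 [0.4227 0.1026]
IU 0.152 [0.5628 0.0993]
IU 0.148 [0.5415 0.1002]
IL 0.152 [0.5081 0.0992]
IL 0.148 [0.4827 0.1001]
peg (214, 235) [0.4726 0.093 ]
peg (213, 205) [0.4674 0.0971]
peg (211, 180) [0.4615 0.1005]
peg shut w2 [0.0221 0.0945]
peg shut w2 [0.0219 0.102 ]
peg shut w2 [0.0099 0.1113]
peg shut w5 [0.0177 0.1009]
```

Inside the same close view the peg reads 0.467 rad, which agrees with the 0.466 from the bar's travel. The clip's corners give about 0.51, and its arm line 0.513. I'll raise it by 0.043 rad and re-measure.

```bash
python3 -m crank '[0,0,0,0.0030,-0.0002,0.0042,0, 0,0,0,0.0028,-0.0002,0.0041,0, 0,0,0,0,0,0,0,0,0,0,0,0,0,0,0,0,0,0,0,0,0]'
python3 - <<'E'
from h import *
im=get_image("wrist"); save(im,"w8");s=get_image("scene"); save(s,"s8")
z=lambda a,x0,y0,w,h,k:cv2.resize(a["frame"][y0:y0+h,x0:x0+w,::-1],(w*k,h*k),interpolation=cv2.INTER_CUBIC)
c=np.zeros((375,800,3),np.uint8)
c[:300,:400]=z(im,320,0,100,75,4); c[:296,400:]=z(s,220,165,50,37,8)
cv2.imwrite("pics/w8b.png",c)
o=observe();print(o["position"],o["ft_force"],o["grip_width"])
E
```

```text
time_s: 13.2
position: [0.5192, -0.0697, 0.2701]
tool_rot: [[0.99, -0.139, -0.001], [-0.139, -0.99, -0.002], [-0.001, 0.002, -1.0]]
ft_force: [-6.9, -5.1, -3.5]
grip_width: 0.0081
[ 0.51922811 -0.06973158  0.27013685] [-6.64945586 -5.74705698 -3.86034826] 0.008402826902806406
```

View pics/w8b.png

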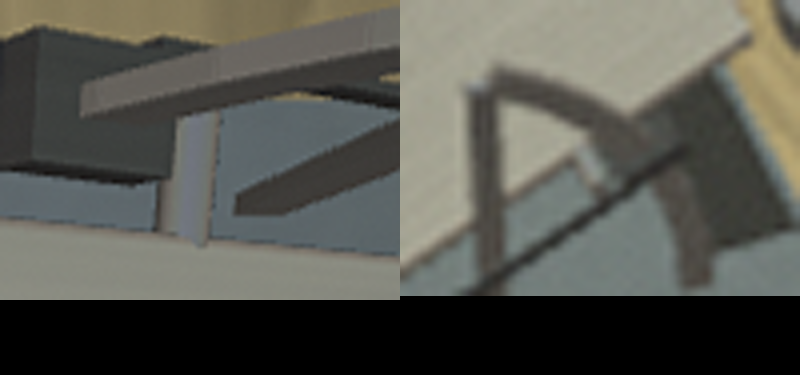

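Left: the peg centre is at (185,215), and the clip's inner face has its bottom corners at about (35,158), (133,184) and (172,178). Right: the peg (592,168) now lies beside the clip, next to the arm line.

Run:
```python
from a import *
w8,s8,sc,s4=load("w8"),load("s8"),load("scene"),load("s4")
z=lambda x,y:(320+x/4,y/4); S=lambda x,y:(220+(x-400)/8,165+y/8)
for n,c,r in(("OU",(35,158),.173),("OL",(-3,164),.173),("IU",(173,177),.147),("IL",(131,184),.147)): print(n,onR(w8,*z(*c),r))
for c in((186,235),(185,215),(190,180),(195,130)): print("peg",onR(w8,*z(*c),.14))
# radial check in plane L=.101, relative to the inner face centre and corners
for c in((35,158),(-3,164),(173,177),(131,184)):print(onL(w8,*z(*c),.101))
# scene: arm line direction (L=.12) and peg tip with shut-peg reference
a,b=onL(sc,254.8,183.4,.12),onL(sc,203.2,218.6,.12);print("arm",np.arctan2(*(a-b)[::-1]))
for L in(.106,.11,.114):print(L,"peg shut",onR(s4,*S(648,288),.14),onL(s4,*S(648,288),L),"peg now",onL(s8,*S(603,195),L))
yy=np.radians(8)
p=observe()["position"];print("kin z",np.arcsin((.036+p[2]-.1589)/.2377)-.152,"x",np.arccos((.235-(p[0]-.4734)/np.cos(yy))/.2377)-.152)
```

```text
OU [0.5347 0.1002]
OL [0.4909 0.1006]
IU [0.5362 0.1001]
IL [0.482  0.1004]
peg [0.5154 0.0933]
peg [0.5117 0.0961]
peg [0.5143 0.1008]
peg [0.5151 0.1074]
[0.14785845 0.08353803]
[0.15216307 0.07936549]
[0.12474675 0.06993598]
[0.12915413 0.06426993]
arm 0.5134541227076691
0.106 peg shut [0.5192 0.1593] [ 0.14211849 -0.00147282] peg now [0.1258569  0.05530616]
0.11 peg shut [0.5192 0.1593] [0.1405747  0.00385162] peg now [0.12441202 0.06028521]
0.114 peg shut [0.5192 0.1593] [0.1390309  0.00917605] peg now [0.12296714 0.06526426]
kin z 0.5160075072306162 x 0.501520494693081
```

Run:
```python
from a import *
s=load("s8")
for th in(0,.45,.512):
  for L in(.09,.10,.11):
    q=proj(s,H-ex*.14*np.cos(th)+ey*L+[0,0,.14*np.sin(th)])[0];print(th,L,np.round([400+(q[0]-220)*8,(q[1]-165)*8]))
for r in(.14,.147,.173):q=proj(s,H-ex*r*np.cos(.512)+ey*.117+[0,0,r*np.sin(.512)])[0];print("clip",r,np.round([400+(q[0]-220)*8,(q[1]-165)*8]))
```

```text
0 0.09 [626. 254.]
0 0.1 [636. 275.]
0 0.11 [646. 295.]
0.45 0.09 [587. 150.]
0.45 0.1 [597. 171.]
0.45 0.11 [608. 192.]
0.512 0.09 [575. 138.]
0.512 0.1 [586. 159.]
0.512 0.11 [596. 181.]
clip 0.14 [603. 196.]
clip 0.147 [621. 184.]
clip 0.173 [685. 140.]
```

```bash
python3 -m crank '[0,0,0,0,0,0,0,0,0,0,0,0,0,0,0,0,0,0,0,0,0,0,0,0,0,0,0,0]' && python3 -c "
from rig import *
o=observe();print(o['position'],o['qvel'],o['grip_width']);print(close_job())"
```

```text
time_s: 13.7
position: [0.5192, -0.0697, 0.2702]
tool_rot: [[0.99, -0.139, -0.001], [-0.139, -0.99, -0.002], [-0.001, 0.002, -1.0]]
ft_force: [-5.9, -5.2, -3.8]
grip_width: 0.0085
[ 0.51920573 -0.06969439  0.27015057] [ 0.00768557 -0.01381899 -0.00596827 -0.05278435  0.06921755  0.0639494 ] 0.00846695011200322
the job is handed in; nothing more can be done
None
```

I moved the filter from the rack into the dust box slot until it touched the floor and let go of it. I then took the flap by its bar, lifted it level with the index clip, and handed in the job at 13.7 s with the gripper still holding it.

**Filter:** the panel met the slot floor at the expected height with about 12 N of contact. Afterwards its top edge measured 99.8 mm long at the 155 mm home height, so it looks fully home.

**Flap:** in the last close view the peg read about 0.514 rad and the clip about 0.511 rad, with the clip's arm line at 0.513. The bar's travel gave 0.516 from its height and 0.502 from its forward movement. The arm was still and the wrist force was about 9 N.

**Disagreements:**
- Heights triangulated with the scene camera came out as much as 10–15 mm low, so I relied on the wrist camera and the stated sizes there.
- Reading the peg's tip directly in the scene view gave a lower angle, about 0.43–0.45 rad. The tip is partly hidden by the clip's arm. The peg's visible part in that view did match about 0.51 rad when I projected it.

I did not separately re-check the index clip, the offcut and the other bench items at the end. Nothing in the pictures or forces suggested I had touched them.

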